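# Set a cabinet door's gap with a taper feeler

## Robot

A 6-joint arm with a two-finger parallel gripper is mounted at the origin on the work surface. World frame = base frame: x ahead of the robot, y to its left, z up, the work surface at z = 0. Lengths are in m, angles in rad, forces in N, time in s.
With the tool pointing down it reaches from about 0.35 to 0.725 m from the base axis. Payload 4.3 kg.
Tool frame: the origin (TCP) lies on the centre line of the jaws, within the pads' length; the fingertips stand 14 mm ahead of it and the grasp point (between the pads) lies 5 mm behind it; z points along the fingers, y is the direction in which the jaws open and shut (so a half turn about z gives the same grasp; the last joint's range is limited). The gripper opens to 85 mm and grips with 20 to 120 N. Pads are 22 mm wide; open, the fingers measure 114 mm over their backs; the gripper's body (76 mm by 85 mm) begins 54 mm behind the grasp point. The pads swing forward as they close: fully open they stand 13 mm farther back than shut.
Start: joints at [-1.454, 0.377, 0.081, 1.274, 0, 1.46], TCP at [0.129, -0.56, 0.245] pointing down, gripper open.
Joint ranges: [-2.72, 2.72], [-0.84, 1.66], [-1.02, 1.22], [-1.77, 2.12], [-1.37, 1.28], [-3.14, 3.14]. Speed limits (rad/s): [2.57, 2.57, 3.14, 3.14, 3.14, 3.14].

## Interface

Orientations are given as a unit quaternion [w, x, y, z].
In Python, from cell import state, optics, r, silhouettes gives the robot as it stands.
- The arm moves only by the tool arm_command, never from a script. Its arguments are lists of equal length, an entry for each row: "claw": the finger opening in mm, from 0 to 85.4; "dp": the shift along the tool's x, y, z in mm, a list of three; "spin": the turn about the tool's z in degrees. A call has 1 to 20 rows; each row is the pose to reach, as a shift and turn from the pose measured when the call began, along the tool's axes at that moment; what a row does not reach only later rows make up. A row lasts 1/8 s, in which the tool goes at most 62.5 mm and 10.7 degrees, less where a joint would pass 70% of its speed; a pose out of reach is approached as far as the arm can. A call with a gripper value outside its range is refused whole. The fingers move at their own pace and stop on an object; "grip_force" is the grip in N (left out, the last holds). Time passes only in rows, so rows that repeat a pose let the fingers close. It gives the time, the measured TCP pose, the force and the opening at its end, in the units of the state.
- state(): the state, without advancing time (a new reading comes with each control period).
- optics.get_image(name): name is "scene" or "top" or "wrist"; returns a dict with "image" (384x512x3 uint8, blue, green, red), "mtx" (3x3 intrinsics, pixels), "R" (3x3) and "t" (3): a world point X has camera coordinates R X + t. Camera axes: x right, y down, z forward; pixel columns grow to the right and rows downward; lengths in m; the calibration is good to about 2 mm. The wrist camera is an equidistant fisheye: a pixel r from the principal point sees the ray r / f radians off the axis. A picture is of the moment at which its call begins. There is no depth.
- r.hand_in(): hands the job in, once; it reports no verdict.
Trained networks look in the newest picture that a camera, given by its name, has taken for a name from the list of things; names that differ only in an ending like _2 or _b are one class to them, and where a whole thing is asked for, a point or a joint stands for the part that bears it (a point fixed in the world has none). Each returns a list of dicts, best first, with "conf" (0 to 1); they miss things now and then, are a little off and sometimes report something else, mostly with a low value. They report only what shows in the picture. A call takes as long as a camera call. They do not tell look-alikes from the thing itself.
- silhouettes(camera, target): "pixels" (384x512 bool, what is visible of it) and "box" ([left, top, right, bottom] in pixels, round what is visible of it).
The state is a dict: "t": time; "joints": joint angles; "joint_vel": joint speeds; "joint_torque": joint torques, N m; "eef_pos": TCP position; "orientation": TCP orientation; "force": force on the tool from outside, world axes, zero at the start; "wrist_torque": the same for the moment, N m; "width": finger opening in m.
Only numpy, scipy, OpenCV 4.12 (cv2) and the standard library are available. Lean on these libraries where they do the work, as an engineer would, in place of code of your own. Each camera call takes 0.05 s, during which the arm holds its last target.

## Task

A small painted keepsake cabinet lies on its back while its hinges are fitted. Take the red-handled taper feeler out of its wooden stand and slide its blade down into the gap between the blue rail on the robot's side (opposite the orange one) and the pale door leaf, near the middle of the rail, until it drags snugly (some 8 N of push), and never force it (20 N would be too much). Leave it standing there by itself, wedged upright, and do not disturb the jars, cup and carvings around.

Things in the scene. Friction and masses are not known exactly. Their poses are not given: they have to be found in the camera images.
- cabinet: Blue cabinet on its back, fixed, 210 (x) by 240 (y) by 92 mm high; orange lip 8 mm higher on the far rail. Origin: centre of its underside; z up, x from near rail to far rail. The pale door leaf lies between the rails, top 90 mm above the table, 18 mm thick, near edge rounded 4 mm. It slides away from the near rail on rubber buffers, giving 1 mm for each 8 N, at most 8 mm.
- jamb (a point): Middle of the near rail's upper inner edge, 92 mm above the table. x points from the rail's upright inner face across the gap to the leaf, y along the gap, z up. The rail is 25 mm thick (x -25 to 0). The gap, 202 mm long in y and open down to the table, lies between this face and the leaf; its width differs each time, 6.5 to 12 mm, and is not measured.
- feeler: Loose taper feeler, 90 to 140 g: metal blade below a red handle with a yellow band. Origin: lower tip, on the flat face, mid-width; z up to the handle, x from flat to tapered face. Blade 30 mm wide (y), 80 mm long, 3 mm thick at the tip, 1 mm more for every 6 mm of height. The flat face goes on the rail. Its x starts as the stand's x, within 0.8 rad of the cabinet's.
- feeler_grip (a point): Centre of the feeler's handle, 6 mm in x and 101 mm in z from the tip. Axes as the feeler's. The handle is 22 mm (x) by 46 mm (y) by 42 mm (z), its underside 80 mm above the tip.
- feeler_tip (a point): Lower tip of the feeler on its flat face (the feeler's origin). Axes as the feeler's.
- stand: Fixed wooden block 75 by 85 mm, 88 mm high, with an upright hole 23 mm (x) by 35 mm (y), through which the feeler's blade hangs; the handle's underside rests on its top. Origin: centre of its underside, z up.
- jar_red: Bystander: white-capped squat paint jar with a red label, 42 mm across, 48 mm high; origin at the centre of its underside.
- jar_green: Bystander: green-capped squat paint jar, 42 mm across, 48 mm high; origin at the centre of its underside.
- carving: Bystander: blue and orange carved animal, about 80 mm long and 75 mm high; origin at the centre of its underside.
- carving_bare: Bystander: unpainted pale wood carved animal, about 80 mm long and 75 mm high; origin at the centre of its underside.
- water_cup: Bystander: white cup, 68 mm across the rim, 75 mm high; origin at the centre of its underside.
There are look-alikes about, which are no part of the job. Of the things shaped like the feeler, the metal one is meant.

How it is judged:
By the outcome, as a careful person would: the job done as asked, in the order asked, and still so for the second after the job is handed in, with the robot touching nothing.
It also fails if it takes over 64 s, if anything falls off the work surface, if the arm or the gripper's body presses on something with over 40 N, if the wrist force passes 120 N, or if a joint passes its speed limit or range.

## Working session

There is one attempt and no reset: what is moved stays moved. The work goes in short steps, Python scripts to look and compute and a tool call to move; the robot and the scene stay as the last step left them, time stands still between calls to the robot, and variables do not carry over. Pictures are saved under pics/ and viewed, and the job is handed in when it is done.

Besides the shell and the picture viewer there is one more tool, called after ">>>" in YAML: its name, and indented under it one key for each argument. arm_command: Moves the arm, as the interface text tells. Its arguments: {"type":"object","properties":{"claw":{"type":"array"},"dp":{"type":"array"},"spin":{"type":"array"},"grip_force":{"type":"number"}},"required":["claw","dp","spin"]}

```bash
mkdir -p pics; ls
python3 - <<'E'
from cell import state, optics, r, silhouettes
import cv2
s=state(); print(s)
for n in ["scene","top","wrist"]:
    d=optics.get_image(n); cv2.imwrite(f"pics/{n}0.png",d["image"]); print(n,d["mtx"],d["R"],d["t"])
E
```

```text
pics
{'t': 0.0, 'joints': array([-1.45431572e+00,  3.78102059e-01,  7.96164918e-02,  1.27439057e+00,
       -1.86555039e-06,  1.46050007e+00]), 'joint_vel': array([-0.00039423, -0.00163912,  0.00195405, -0.0005199 ,  0.00138363,
        0.00054274]), 'joint_torque': array([-1.87709788e-04, -4.63604808e+01,  2.69874573e+01,  2.08230765e-02,
        1.63683364e-05,  1.36712255e-07]), 'eef_pos': array([ 0.12921578, -0.55964722,  0.24433494]), 'orientation': array([-1.03989776e-03,  9.93577879e-01,  1.13145555e-01, -4.14833661e-06]), 'force': array([ 0.41418366, -0.66551578, -0.12813638]), 'wrist_torque': array([ 0.02302777, -0.08064335,  0.05806007]), 'width': 0.08548103390030426}
scene [[486.41474465   0.         254.3624944 ]
 [  0.         486.41474465 189.8023781 ]
 [  0.           0.           1.        ]] [[-0.1651443   0.98626856 -0.00129916]
 [ 0.80844644  0.13461439 -0.57296886]
 [-0.56492629 -0.09567284 -0.81957611]] [ 0.03383725 -0.36327816  1.65546684]
top [[458.82235736   0.         259.25141174]
 [  0.         458.82235736 187.03491754]
 [  0.           0.           1.        ]] [[-0.02014115 -0.99959403  0.02015238]
 [-0.98634819  0.01657121 -0.16383723]
 [ 0.16343677 -0.02317714 -0.98628152]] [0.03821178 0.50069984 1.50836302]
wrist [[297.31863964   0.         257.8080129 ]
 [  0.         297.31863964 190.13307447]
 [  0.           0.           1.        ]] [[ 0.22532491 -0.97428146 -0.00207812]
 [-0.93338099 -0.2164763   0.28624802]
 [-0.279336   -0.06255914 -0.9581533 ]] [-0.57425181 -0.03728847  0.37989735]
```

View pics/scene0.png

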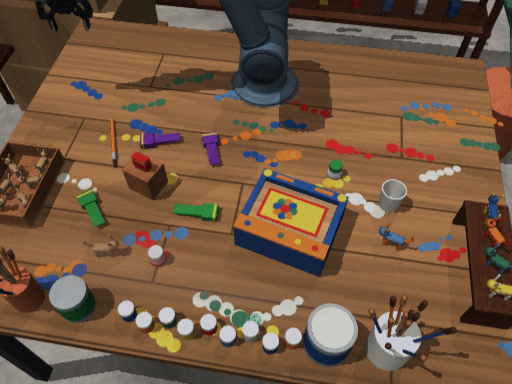

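View pics/top0.png

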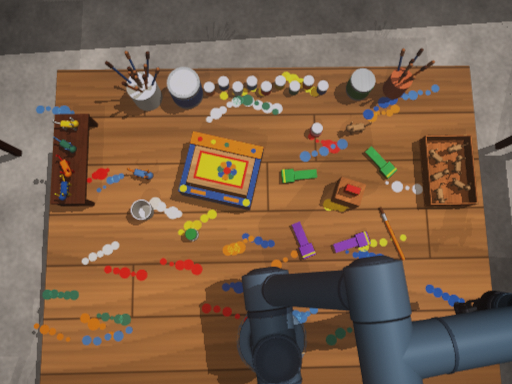

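View pics/wrist0.png

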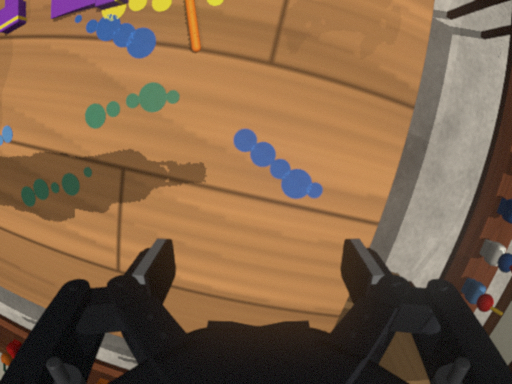

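The metal one is in the wooden stand: scene (142,165), top (347,191). The look-alikes lie flat: green at scene (92,208) and (197,212), purple at (160,140) and (212,150). I'll check this in crops.

Run:
```python
import cv2,numpy as np
s=cv2.imread("pics/scene0.png");t=cv2.imread("pics/top0.png")
f=lambda im,x0,y0,x1,y1,w,h:cv2.resize(im[y0:y1,x0:x1],(w,h),interpolation=cv2.INTER_CUBIC)
a=f(s,230,160,355,280,400,384) ; b=f(t,170,125,270,215,400,360)
c=f(s,115,145,175,205,384,384);d=f(t,315,165,375,225,384,384)
cv2.imwrite("pics/cab.png",np.hstack([a[:360],b])); cv2.imwrite("pics/st.png",np.hstack([c,d]))
```

```text
(no output)
```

View pics/cab.png

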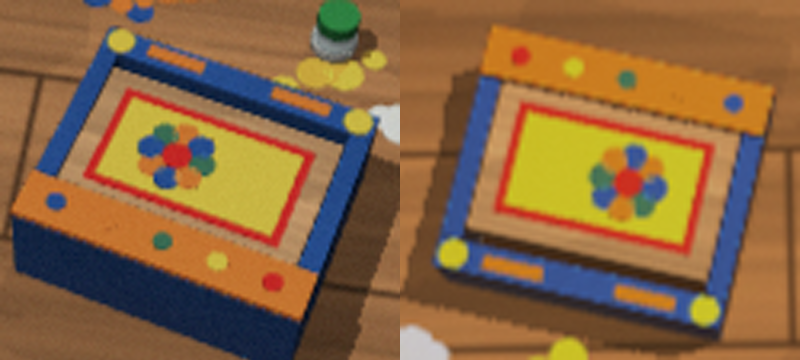

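View pics/st.png

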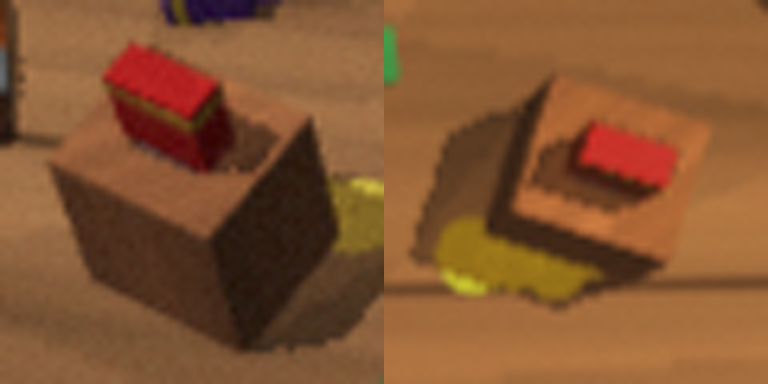

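Run:
```python
from cell import *
import cv2,numpy as np
for cam in ["scene","top"]:
    d=optics.get_image(cam)
    for n in ["cabinet","stand","feeler","jar_red","jar_green","carving","carving_bare","water_cup"]:
        L=silhouettes(cam,n)
        print(cam,n,[(round(l["conf"],2),[int(v) for v in l["box"]]) for l in L])
        if L: np.save(f"m_{cam}_{n}.npy",np.array([l["pixels"] for l in L]))
    np.savez(f"c_{cam}.npz",**d)
print(state()['t'])
```

```text
scene cabinet [(0.76, [231, 167, 345, 273])]
scene stand [(0.73, [121, 160, 169, 198])]
scene feeler [(0.93, [200, 131, 220, 165]), (0.87, [78, 188, 104, 226]), (0.77, [136, 133, 178, 146]), (0.72, [174, 201, 219, 221]), (0.55, [133, 148, 151, 171])]
scene jar_red [(0.61, [147, 248, 163, 266])]
scene jar_green [(0.55, [327, 159, 343, 180])]
scene carving [(0.7, [378, 224, 414, 252])]
scene carving_bare [(0.69, [80, 233, 116, 257])]
scene water_cup [(0.86, [379, 180, 407, 214])]
top cabinet [(0.63, [176, 133, 262, 211])]
top stand [(0.9, [332, 179, 369, 207]), (0.36, [179, 136, 262, 211])]
top feeler [(0.8, [281, 170, 318, 182]), (0.79, [370, 149, 396, 178]), (0.78, [336, 232, 370, 251]), (0.6, [292, 222, 317, 261])]
top jar_red []
top jar_green [(0.63, [183, 227, 199, 238])]
top carving [(0.69, [134, 172, 153, 176])]
top carving_bare []
top water_cup [(0.75, [128, 204, 152, 220])]
1.05
```

The crops confirm the choice: red handle with a yellow band in the stand, and the near blue rail, on the robot's side, opposite the orange lip. Next I fit box poses to the silhouettes.

```bash
cat > h.py <<'E'
import numpy as np,cv2
from scipy.optimize import minimize
def cam(n): return np.load(f"c_{n}.npz")
def proj(d,X):
    c=X@d["R"].T+d["t"]; c=c/c[:,2:]; return (c@d["mtx"].T)[:,:2]
def box(x,y,a,bx,by,z0,z1):
    P=np.array([[i*bx/2,j*by/2,z] for i in(-1,1) for j in(-1,1) for z in(z0,z1)])
    R=np.array([[np.cos(a),-np.sin(a),0],[np.sin(a),np.cos(a),0],[0,0,1]])
    return P@R.T+[x,y,0]
def pts(parts,p):
    R=np.array([[np.cos(p[2]),-np.sin(p[2]),0],[np.sin(p[2]),np.cos(p[2]),0],[0,0,1]])
    return [q@R.T+[p[0],p[1],0] for q in parts]
def render(d,hulls,s=4):
    m=np.zeros((384*s,512*s),np.uint8)
    for h in hulls:
        u=proj(d,h); u=((u+.5)*s-.5)
        cv2.fillConvexPoly(m,cv2.convexHull(np.round(u*8).astype(np.int32)),1,shift=3)
    return cv2.resize(m.astype(np.float32),(512,384),interpolation=cv2.INTER_AREA)
def backproj(d,u,z):
    ray=d["R"].T@np.linalg.solve(d["mtx"],[u[0],u[1],1.]); C=-d["R"].T@d["t"]
    return C+ray*(z-C[2])/ray[2]
def fit(parts,views,p0):
    def cost(p):
        return sum(np.abs(render(cam_,pts(parts,p))-m).sum()/m.sum() for cam_,m in views)
    best=None
    for k in range(3):
        r=minimize(cost,p0,method="Nelder-Mead",options=dict(initial_simplex=np.array([p0]+[np.array(p0)+e for e in np.diag([.01,.01,.1])]),xatol=1e-5,fatol=1e-5)); p0=r.x
    return r.x,r.fun
E
python3 - <<'E'
from h import *
S={n:dict(cam(n)) for n in("scene","top")}
M=lambda c,n,i=0:np.load(f"m_{c}_{n}.npy")[i].astype(np.float32)
cabp=[box(0,0,0,.21,.24,0,.092),np.array([[.105-.0,y,.1] for y in(-.12,.12)]+[[.075,y,.1] for y in(-.12,.12)]+[[.105,y,0] for y in(-.12,.12)])]
c0=backproj(S["top"],(221,172),.092); print("cab0",c0)
for v in (["scene"],["top"],["scene","top"]):
    print("cab",v,fit(cabp,[(S[c],M(c,"cabinet")) for c in v],[c0[0],c0[1],-.27]))
s0=backproj(S["top"],(349,193),.088); print(s0)
sp=[box(0,0,0,.075,.085,0,.088)]
hd=[np.array(box(0,0,0,.022,.046,.088,.130))]
ms=np.maximum(M("scene","stand"),M("scene","feeler",4))
f=dict(scene=ms,top=M("top","stand"))
for v in (["scene"],["top"],["scene","top"]):
    print("stand",v,fit(sp+(hd),[(S[c],f[c]) for c in v],[s0[0],s0[1],-.3]))
print("handle scene",fit(hd,[(S["scene"],M("scene","feeler",4))],[s0[0],s0[1],-.3]))
# handle red in top
im=S["top"]["image"]; hsv=cv2.cvtColor(im,cv2.COLOR_BGR2HSV)
red=((hsv[...,0]<6)|(hsv[...,0]>174))&(hsv[...,1]>150)&(hsv[...,2]>60)
q=np.zeros_like(red);q[180:200,338:365]=red[180:200,338:365]
print(q.sum(),fit(hd,[(S["top"],q.astype(np.float32))],[s0[0],s0[1],-.3]))
for n,z in (("jar_green",.048),("water_cup",.075),("carving",.03)):
    m=M("top",n); ys,xs=np.nonzero(m); print(n,backproj(S["top"],(xs.mean(),ys.mean()),z))
for n,z in (("jar_red",.024),("carving_bare",.03),("jar_green",.024)):
    m=M("scene",n); ys,xs=np.nonzero(m); print(n,backproj(S["scene"],(xs.mean(),ys.mean()),z))
E
```

```text
cab0 [0.54487935 0.15446532 0.092     ]
cab ['scene'] (array([ 0.55488354,  0.15624001, -0.2423979 ]), np.float64(0.6720245480537415))
cab ['top'] (array([ 0.55410563,  0.15409535, -0.23949222]), np.float64(1.0746760368347168))
cab ['scene', 'top'] (array([ 0.55435029,  0.15532198, -0.2380391 ]), np.float64(1.7528878450393677))
[ 0.46875265 -0.26381307  0.088     ]
stand ['scene'] (array([ 0.47606464, -0.26658986, -0.30509268]), np.float64(0.06106115132570267))
stand ['top'] (array([ 0.4750639 , -0.26923229, -0.3413442 ]), np.float64(0.34200507402420044))
stand ['scene', 'top'] (array([ 0.47501084, -0.26830243, -0.32409163]), np.float64(0.41724923253059387))
handle scene (array([ 0.47589752, -0.26715442, -0.44272049]), np.float64(0.11482558399438858))
99 (array([ 0.47922007, -0.26955668, -0.16102831]), np.float64(0.5372474789619446))
jar_green [0.34514286 0.25525828 0.048     ]
water_cup [0.42497633 0.41428606 0.075     ]
carving [0.55309717 0.4205964  0.03      ]
jar_red [ 0.70443342 -0.17252459  0.024     ]
carving_bare [ 0.70435626 -0.31547512  0.03      ]
jar_green [0.34762932 0.26057104 0.024     ]
```

>>> arm_command:
  claw: [85,85,85,85,85,85,85,85,85,85,85,85,85,85]
  dp:
    - [20,-10,0]
    - [55,-28,0]
    - [95,-48,0]
    - [135,-69,0]
    - [175,-90,0]
    - [215,-110,0]
    - [255,-131,0]
    - [295,-151,0]
    - [335,-172,0]
    - [370,-190,0]
    - [395,-203,0]
    - [403,-207,0]
    - [403,-207,0]
    - [403,-207,0]
  spin: [-2,-6,-12,-18,-24,-30,-36,-42,-48,-53,-57,-58.6,-58.6,-58.6]

```text
t: 2.8
eef_pos: [0.4747, -0.2685, 0.2453]
orientation: [0.0, 0.812, 0.584, -0.0]
force: [-1.2, -0.4, -0.0]
width: 0.0849
```

Run:
```python
from cell import *
import cv2,numpy as np
d=optics.get_image("wrist"); cv2.imwrite("pics/w1.png",d["image"]); np.savez("c_wrist.npz",**d)
L=silhouettes("wrist","feeler");print([(l["conf"],l["box"]) for l in L])
L2=silhouettes("wrist","stand");print([(l["conf"],l["box"]) for l in L2])
s=state();print(s["t"],s["eef_pos"],s["orientation"],s["force"],s["joints"]); print(-d["R"].T@d["t"])
```

```text
[(0.79, [328.7, 183.2, 399.9, 260.1]), (0.7, [112.0, 166.0, 188.0, 242.3]), (0.64, [246.4, 153.7, 270.2, 209.8]), (0.62, [70.8, 48.9, 148.8, 134.4]), (0.61, [240.2, 0.0, 304.1, 68.8])]
[(0.76, [221.5, 126.5, 302.1, 221.3])]
2.95 [ 0.47478977 -0.26864215  0.24535735] [ 2.58931565e-05  8.11591404e-01  5.84225454e-01 -1.02875209e-04] [ 0.5087834   0.21499395 -0.62045935] [-6.31084275e-01  3.16627587e-01 -6.09996077e-03  1.24808345e+00
 -2.11659529e-04  1.26265762e+00]
[ 0.49839714 -0.19962646  0.37432194]
```

View pics/w1.png

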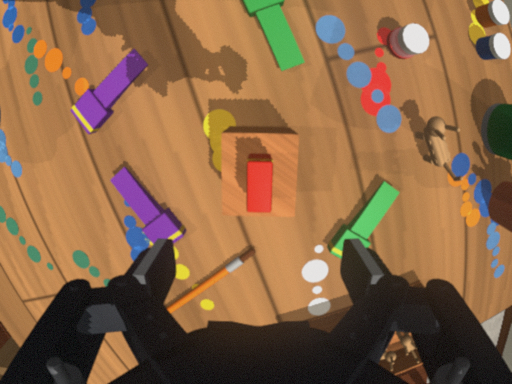

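The picture shows the stand centred at about (260,172) and the red handle at (259,185), nearly square to the jaws. I fit the handle and stand from the fisheye view.

```bash
cat > w.py <<'E'
from h import *
import h
def projf(d,X):
    c=X@d["R"].T+d["t"]; rr=np.hypot(c[:,0],c[:,1]); th=np.arctan2(rr,c[:,2]); k=d["mtx"][0,0]*th/np.maximum(rr,1e-9)
    return np.c_[c[:,0]*k+d["mtx"][0,2],c[:,1]*k+d["mtx"][1,2]]
def backf(d,u,z):
    q=(np.array(u,float)-d["mtx"][:2,2])/d["mtx"][0,0]; th=np.hypot(*q)
    v=np.array([*(q/max(th,1e-9)*np.sin(th)),np.cos(th)]); ray=d["R"].T@v; C=-d["R"].T@d["t"]
    return C+ray*(z-C[2])/ray[2]
E
python3 - <<'E'
from w import *
import h
h.proj=projf
from cell import silhouettes
d=dict(cam("wrist")); im=d["image"]; hsv=cv2.cvtColor(im,cv2.COLOR_BGR2HSV)
red=((hsv[...,0]<8)|(hsv[...,0]>172))&(hsv[...,1]>170)&(hsv[...,2]>50)
q=np.zeros((384,512),np.float32);q[145:220,240:280]=red[145:220,240:280]
ys,xs=np.nonzero(q);print(q.sum(),xs.min(),xs.max(),ys.min(),ys.max())
hd=[box(0,0,0,.022,.046,.088,.130)]
print("handle",fit(hd,[(d,q)],[.475,-.268,-.32]))
m=silhouettes("wrist","stand")[0]["pixels"].astype(np.float32)
m2=np.maximum(m,q)
print("stand",fit([box(0,0,0,.075,.085,0,.088)]+hd,[(d,m2)],[.475,-.268,-.32]))
v=cv2.resize(im[100:250,200:320],(640,800)[::1],interpolation=cv2.INTER_CUBIC) if 0 else cv2.resize(im[115:230,205:325],(600,575),interpolation=cv2.INTER_CUBIC)
cv2.imwrite("pics/w1z.png",v)
E
```

```text
1338.0 247 272 154 211
handle (array([ 0.4774115 , -0.26591919, -0.33267266]), np.float64(0.1488228738307953))
stand (array([ 0.4769163 , -0.26714228, -0.34836684]), np.float64(0.04029467701911926))
```

View pics/w1z.png

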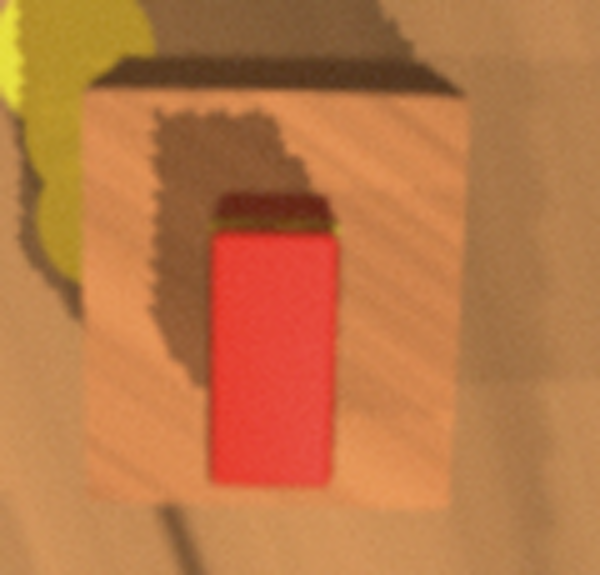

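>>> arm_command:
  claw: [60,60,60,60,60,60,60,60,60]
  dp:
    - [3,1.6,10]
    - [3,1.6,35]
    - [3,1.6,65]
    - [3,1.6,95]
    - [3,1.6,120]
    - [3,1.6,134]
    - [3,1.6,137]
    - [3,1.6,137]
    - [3,1.6,137]
  spin: [0.6,0.6,0.6,0.6,0.6,0.6,0.6,0.6,0.6]
  grip_force: 60

```text
t: 4.12
eef_pos: [0.4781, -0.2668, 0.1094]
orientation: [0.001, 0.815, 0.58, 0.0]
force: [-0.8, 0.2, 0.1]
width: 0.0597
```

Run:
```python
from cell import *
import cv2,numpy as np
d=optics.get_image("wrist"); cv2.imwrite("pics/w2.png",d["image"])
s=state();print(s["t"],s["eef_pos"],s["force"])
```

```text
4.175 [ 0.47802267 -0.26676072  0.10936335] [0.12963487 0.37322205 0.05054844]
```

View pics/w2.png

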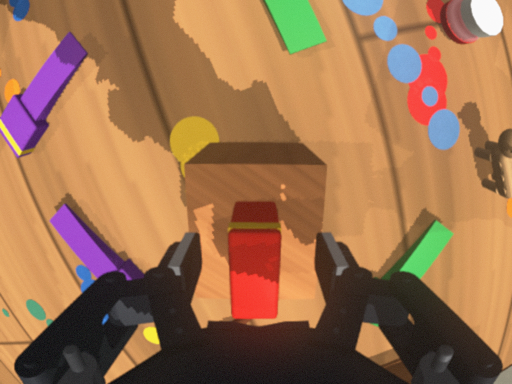

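The handle at (255,270) stands centred between the pads at (195,260) and (322,260), so I close.

>>> arm_command:
  claw: [20,10,10,10,10,10,10]
  dp:
    - [0,0,0]
    - [0,0,0]
    - [0,0,0]
    - [0,0,0]
    - [0,0,0]
    - [0,0,0]
    - [0,0,0]
  spin: [0,0,0,0,0,0,0]
  grip_force: 60

```text
t: 5.05
eef_pos: [0.4778, -0.2668, 0.1099]
orientation: [0.001, 0.815, 0.58, 0.0]
force: [-2.3, 1.3, 6.7]
width: 0.0213
```

Run:
```python
from cell import *
import cv2,numpy as np
d=optics.get_image("wrist"); cv2.imwrite("pics/w3.png",d["image"])
s=state();print(s["t"],s["eef_pos"],s["force"],s["width"])
```

```text
5.1 [ 0.47780354 -0.26682466  0.10990253] [-2.98029684  0.43257723  5.75742417] 0.020988525502441176
```

View pics/w3.png

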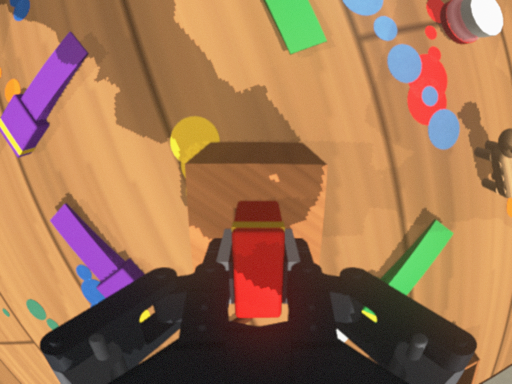

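>>> arm_command:
  claw: [10,10,10,10,10,10,10,10,10]
  dp:
    - [0,0,-5]
    - [0,0,-20]
    - [0,0,-45]
    - [0,0,-75]
    - [0,0,-105]
    - [0,0,-135]
    - [0,0,-150]
    - [0,0,-150]
    - [0,0,-150]
  spin: [0,0,0,0,0,0,0,0,0]

```text
t: 6.22
eef_pos: [0.4772, -0.2662, 0.2587]
orientation: [0.0, 0.815, 0.58, -0.0]
force: [0.5, 0.1, -0.4]
width: 0.0213
```

Run:
```python
from cell import *
import cv2,numpy as np
d=optics.get_image("wrist"); e=optics.get_image("scene"); s=state()
cv2.imwrite("pics/w4.png",np.hstack([cv2.resize(d["image"],(400,300)),cv2.resize(e["image"][60:240,80:320],(400,300))]))
print(s["t"],s["eef_pos"],s["orientation"],s["force"],s["width"],s["wrist_torque"])
```

```text
6.325 [ 0.47694935 -0.26610533  0.25843921] [-2.18191901e-04  8.14635778e-01  5.79972728e-01 -3.68835843e-04] [-0.1784993  -0.3061645  -0.98999788] 0.021049198564667082 [ 0.00526079 -0.01932384  0.01361178]
```

View pics/w4.png

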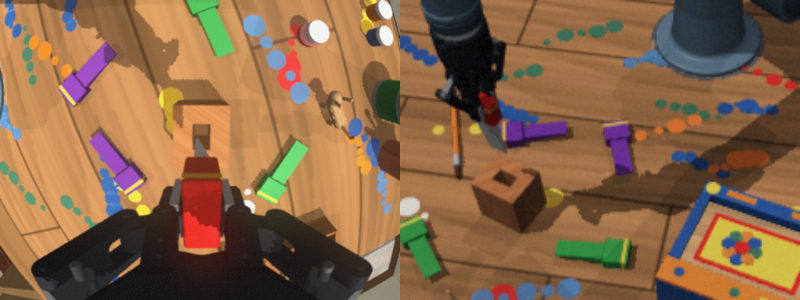

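>>> arm_command:
  claw: [10,10,10,10,10,10,10,10,10,10,10,10,10,10,10,10]
  dp:
    - [15,-5,0]
    - [45,-15,0]
    - [80,-26,0]
    - [115,-37,0]
    - [150,-49,0]
    - [185,-60,0]
    - [220,-72,0]
    - [255,-83,0]
    - [290,-95,0]
    - [325,-106,0]
    - [360,-117,0]
    - [390,-127,0]
    - [408,-133,0]
    - [416,-136,0]
    - [416,-136,0]
    - [416,-136,0]
  spin: [0,-0.5,-1,-1.5,-2,-2.5,-3,-3.5,-4,-4.5,-5,-5.4,-5.4,-5.4,-5.4,-5.4]

```text
t: 8.32
eef_pos: [0.4846, 0.1707, 0.2584]
orientation: [-0.0, 0.787, 0.617, -0.001]
force: [-0.6, 0.4, -0.9]
width: 0.0212
```

Run:
```python
from cell import *
import cv2,numpy as np
d=optics.get_image("wrist"); np.savez("c_wrist.npz",**d); s=state()
cv2.imwrite("pics/w5.png",cv2.resize(d["image"],(800,600),interpolation=cv2.INTER_CUBIC))
print(s["t"],s["eef_pos"],s["orientation"],s["force"],s["width"],s["joints"])
L=silhouettes("wrist","cabinet"); print([(l["conf"],l["box"]) for l in L]); np.save("m_wrist_cabinet.npy",[l["pixels"] for l in L])
```

```text
8.375 [0.48464052 0.17066293 0.25841212] [-1.20671955e-04  7.86817732e-01  6.17185230e-01 -4.82589569e-04] [ 0.16239736  0.04394919 -1.37412567] 0.021385251950844522 [ 2.15190079e-01  2.49645127e-01 -6.34180819e-02  1.25870719e+00
 -2.02473253e-04  2.02646213e+00]
[(0.6, [231.5, 54.9, 423.8, 272.3])]
```

View pics/w5.png

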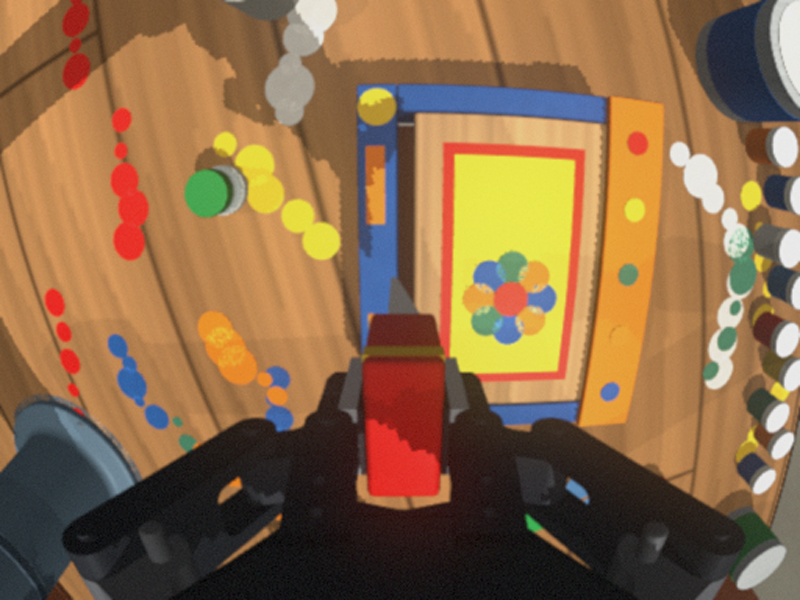

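The gap is the dark strip at about (405,200) here. The blade tip at (400,285) sits just above it. I zoom in to measure the edges.

Run:
```python
import cv2,numpy as np
im=np.load("c_wrist.npz")["image"]
c=im[50:225,220:310]; v=cv2.resize(c,(0,0),fx=6,fy=3.4,interpolation=cv2.INTER_CUBIC)
for k in range(0,90,10): cv2.putText(v,str(220+k),(k*6,8),0,.3,(255,255,255))
for k in range(0,175,25): cv2.putText(v,str(50+k),(500,int(k*3.4)+8),0,.35,(255,255,255))
cv2.imwrite("pics/w5z.png",v)
g=cv2.cvtColor(im,cv2.COLOR_BGR2HSV)
for y in (80,100,120,140,160,170,175,180,185): print(y,[tuple(int(q) for q in im[y,x]) for x in range(250,270)])
```

```text
80 [(113, 76, 60), (116, 79, 63), (110, 76, 62), (87, 64, 61), (75, 69, 77), (81, 88, 99), (89, 101, 114), (93, 103, 118), (88, 98, 115), (91, 103, 115), (88, 100, 116), (92, 104, 119), (91, 105, 120), (91, 102, 119), (82, 95, 110), (74, 97, 124), (89, 129, 167), (106, 154, 199), (118, 172, 221), (119, 173, 222)]
100 [(138, 92, 67), (161, 103, 71), (164, 106, 71), (135, 88, 67), (87, 67, 68), (45, 53, 71), (37, 54, 79), (44, 58, 83), (42, 57, 82), (40, 54, 79), (41, 55, 82), (41, 57, 83), (44, 60, 86), (40, 57, 82), (48, 66, 93), (65, 97, 128), (89, 130, 169), (108, 158, 203), (115, 172, 221), (116, 172, 221)]
120 [(175, 112, 73), (177, 114, 78), (166, 104, 73), (133, 91, 68), (89, 71, 67), (51, 55, 74), (43, 58, 84), (39, 58, 82), (39, 58, 82), (38, 53, 81), (40, 60, 85), (42, 59, 85), (37, 56, 83), (34, 56, 82), (49, 68, 94), (68, 103, 133), (92, 135, 176), (107, 159, 204), (116, 169, 217), (118, 175, 222)]
140 [(176, 114, 78), (174, 109, 74), (166, 108, 74), (137, 92, 70), (91, 70, 68), (56, 62, 79), (41, 59, 82), (42, 59, 81), (41, 55, 79), (43, 62, 84), (45, 60, 86), (43, 60, 87
[... 948 characters left out ...]
52, 74, 97), (78, 111, 144), (97, 141, 183), (114, 164, 212), (114, 169, 216), (110, 160, 208)]
180 [(122, 100, 94), (95, 93, 99), (89, 93, 101), (89, 92, 99), (88, 94, 99), (75, 81, 93), (64, 71, 89), (43, 55, 80), (46, 58, 81), (38, 54, 76), (47, 57, 82), (41, 56, 80), (42, 57, 81), (43, 58, 84), (52, 73, 98), (80, 113, 146), (97, 141, 184), (110, 161, 209), (113, 167, 217), (112, 161, 208)]
185 [(104, 96, 97), (90, 93, 97), (90, 94, 100), (91, 95, 101), (89, 94, 99), (89, 93, 101), (91, 95, 101), (87, 93, 100), (79, 85, 98), (61, 71, 87), (50, 61, 83), (42, 57, 80), (42, 55, 80), (42, 55, 82), (49, 71, 96), (79, 113, 145), (96, 145, 184), (110, 164, 210), (117, 168, 218), (112, 163, 209)]
```

View pics/w5z.png

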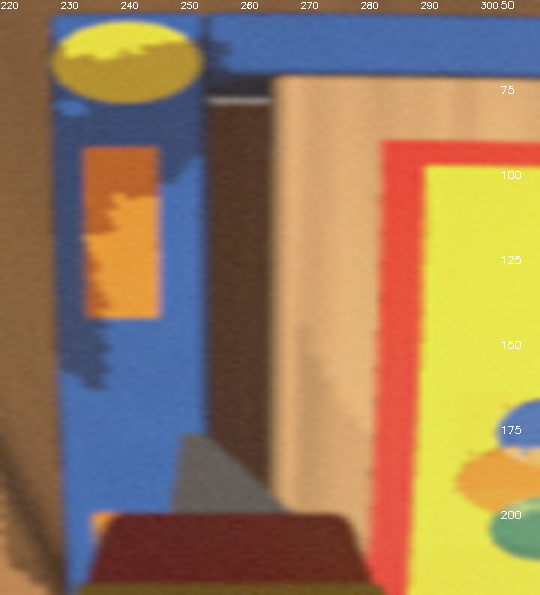

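Run:
```python
from w import *
d=dict(cam("wrist"))
R=[backf(d,(x,y),.092) for x,y in((253.2,100),(253.4,120),(253.5,140),(253.5,160),(253.6,172))]
R=np.array(R);v=R[0]-R[-1];yaw=np.arctan2(v[1],v[0])-np.pi/2;print("rail",R[:,:2].round(4),"yaw",yaw)
for z in(.09,.086,.082): 
  L=np.array([backf(d,(x,y),z) for x,y in((264.4,100),(264.4,140),(264.4,172))])
  ex=np.array([np.cos(-.24),np.sin(-.24)]); print(z,L[:,:2].round(4),(L[:,:2]-R[[0,2,4],:2])@ex)
q=[-1.20671955e-04,7.86817732e-01,6.17185230e-01,-4.8e-4]
ya=2*np.arctan2(q[2],q[1])-np.pi/2; print("tool yaw",ya)
T=np.array([.48464,.17066,.2584])
ex=np.array([np.cos(ya),np.sin(ya),0]);ey=np.array([-ex[1],ex[0],0])
# predicted tip edges
for dz in(.1015,):
  tip=T-.006*ex; tip[2]=T[2]-dz
  print("pred tip",tip,projf(d,np.array([tip+.015*ey,tip+.015*ey+.003*ex,tip-.015*ey])))
for u in((249.2,176.5),(254.5,177)):
  p=backf(d,u,T[2]-.1015); print("obs",p,(p-T)@ex,(p-T)@ey)
# cabinet endpoints of the rail/gap: top corner 
for u in((253.2,53),(226.5,54)): print(backf(d,u,.092))
np.set_printoptions(precision=4)
```

```text
rail [[0.4986 0.246 ]
 [0.4941 0.2266]
 [0.4894 0.2072]
 [0.4845 0.1874]
 [0.4816 0.1753]] yaw -0.23679260429205384
0.09 [[0.5093 0.2434]
 [0.4999 0.2044]
 [0.4922 0.1722]] [0.01099851 0.01089964 0.01105442]
0.086 [[0.5094 0.2434]
 [0.4999 0.2039]
 [0.4921 0.1713]] [0.01107982 0.01098266 0.01113962]
0.082 [[0.5095 0.2435]
 [0.4998 0.2034]
 [0.4919 0.1704]] [0.01116113 0.01106567 0.01122482]
tool yaw -0.24047562735897898
pred tip [0.47881265 0.17208899 0.1569    ] [[249.91517214 176.79531299]
 [253.6689696  176.79692371]
 [250.17466446 211.95042642]]
obs [0.48188932 0.18702933 0.1569    ] -0.0065701227455863 0.015243189396881206
obs [0.48590355 0.18562273 0.1569    ] -0.0023364016947687717 0.014833109519994494
[0.50987613 0.29182913 0.092     ]
[0.48441585 0.29750709 0.092     ]
```

>>> arm_command:
  claw: [10,10,10,10,10,10,10]
  dp:
    - [2,3,0]
    - [3,5.4,10]
    - [3,5.4,25]
    - [3,5.4,42]
    - [3,5.4,54]
    - [3,5.4,56]
    - [3,5.4,56]
  spin: [0,0,0,0,0,0,0]

```text
t: 9.3
eef_pos: [0.4906, 0.1723, 0.2024]
orientation: [-0.0, 0.787, 0.617, -0.0]
force: [-0.1, -0.4, -0.1]
width: 0.0216
```

Run:
```python
from cell import *
import cv2,numpy as np
d=optics.get_image("wrist"); np.savez("c_wrist.npz",**d); s=state()
c=d["image"][30:240,205:315]; cv2.imwrite("pics/w6.png",cv2.resize(c,(0,0),fx=5,fy=2.8,interpolation=cv2.INTER_CUBIC))
print(s["t"],s["eef_pos"],s["orientation"],s["force"],s["width"])
```

```text
9.35 [0.49085692 0.17238604 0.20283855] [ 1.25891869e-05  7.86816937e-01  6.17186438e-01 -9.61103771e-05] [ 1.14246585 -0.29564291 -0.87949571] 0.021252248660791943
```

View pics/w6.png

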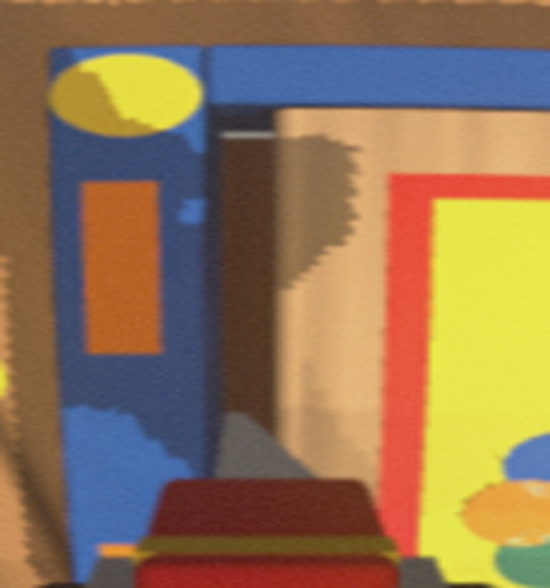

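The blade tip at (235,415) in the zoom lies inside the gap between the rail edge at 210 and the leaf at 278. I descend gently.

>>> arm_command:
  claw: [10,10,10,10,10,10,10]
  dp:
    - [0,0,4]
    - [0,0,9]
    - [0,0,14]
    - [0,0,19]
    - [0,0,23]
    - [0,0,25]
    - [0,0,25]
  spin: [0,0,0,0,0,0,0]

```text
t: 10.22
eef_pos: [0.4907, 0.1723, 0.1777]
orientation: [-0.0, 0.787, 0.617, -0.0]
force: [-1.0, 0.2, -0.9]
width: 0.021
```

```bash
cat > look.py <<'E'
import sys
from cell import *
import cv2,numpy as np
n=sys.argv[1]
s=state()
F=s["force"];a=-.2386
print(s["t"],s["eef_pos"],"Fx_cab",F[0]*np.cos(a)+F[1]*np.sin(a),"Fy_cab",-F[0]*np.sin(a)+F[1]*np.cos(a),"Fz",F[2],"tq",s["wrist_torque"],s["width"])
if n!="-":
    d=optics.get_image("wrist"); np.savez("c_wrist.npz",**d)
    c=d["image"][30:240,205:315]; cv2.imwrite(f"pics/{n}.png",cv2.resize(c,(0,0),fx=5,fy=2.8,interpolation=cv2.INTER_CUBIC))
E
python3 look.py w7
```

```text
10.225 [0.49074249 0.17233478 0.17768502] Fx_cab -1.0011799257747387 Fy_cab -0.04026803182490449 Fz -0.8626950809601207 tq [0.00595342 0.0611276  0.03413064] 0.020991054872304696
```

View pics/w7.png

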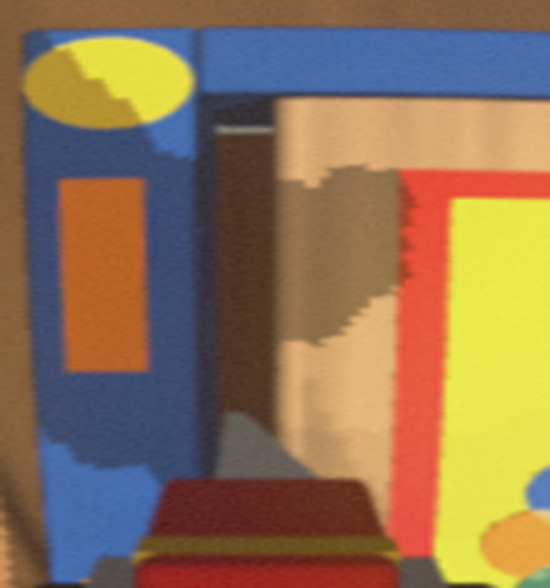

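>>> arm_command:
  claw: [10,10,10,10,10]
  dp:
    - [0,-0.5,0]
    - [0,-1,0]
    - [0,-1.5,0]
    - [0,-1.8,0]
    - [0,-1.8,0]
  spin: [0,0,0,0,0]

```text
t: 10.9
eef_pos: [0.4891, 0.1728, 0.1779]
orientation: [0.0, 0.787, 0.617, -0.0]
force: [0.1, -0.2, -0.8]
width: 0.0213
```

```bash
for i in 1 2 3; do python3 look.py -;done; python3 look.py w8
```

```text
10.9 [0.48912981 0.17279318 0.17787834] Fx_cab 0.12010549140906829 Fy_cab -0.19923543274255712 Fz -0.8090502567436589 tq [-0.02007178  0.00856436 -0.01721648] 0.021317987989272234
10.9 [0.48912981 0.17279318 0.17787834] Fx_cab 0.12010549140906829 Fy_cab -0.19923543274255712 Fz -0.8090502567436589 tq [-0.02007178  0.00856436 -0.01721648] 0.021317987989272234
10.9 [0.48912981 0.17279318 0.17787834] Fx_cab 0.12010549140906829 Fy_cab -0.19923543274255712 Fz -0.8090502567436589 tq [-0.02007178  0.00856436 -0.01721648] 0.021317987989272234
10.9 [0.48912981 0.17279318 0.17787834] Fx_cab 0.12010549140906829 Fy_cab -0.19923543274255712 Fz -0.8090502567436589 tq [-0.02007178  0.00856436 -0.01721648] 0.021317987989272234
```

View pics/w8.png

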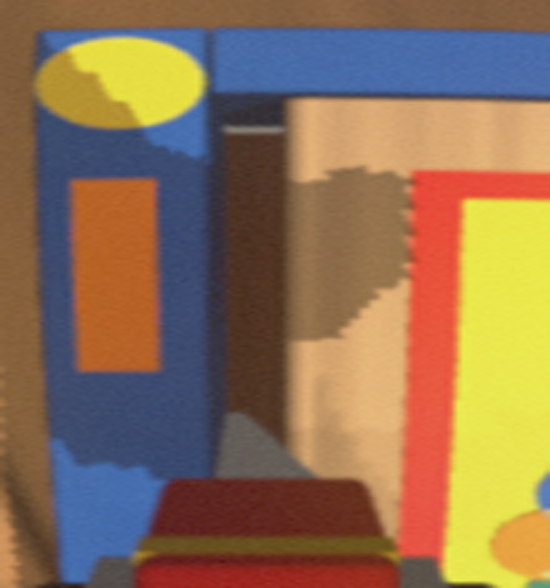

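>>> arm_command:
  claw: [10,10,10,10]
  dp:
    - [0,-0.4,0]
    - [0,-0.8,0]
    - [0,-1,0]
    - [0,-1,0]
  spin: [0,0,0,0]

```text
t: 11.45
eef_pos: [0.4881, 0.1731, 0.1778]
orientation: [0.0, 0.787, 0.617, -0.0]
force: [-0.1, 0.0, -1.0]
width: 0.0214
```

>>> arm_command:
  claw: [10,10,10,10]
  dp:
    - [0,-0.2,0]
    - [0,-0.4,0]
    - [0,-0.5,0]
    - [0,-0.5,0]
  spin: [0,0,0,0]

```text
t: 11.95
eef_pos: [0.4876, 0.1732, 0.1778]
orientation: [0.0, 0.787, 0.617, -0.0]
force: [0.2, 0.2, -1.4]
width: 0.0215
```

>>> arm_command:
  claw: [10,10,10,10]
  dp:
    - [0,-0.2,0]
    - [0,-0.4,0]
    - [0,-0.5,0]
    - [0,-0.5,0]
  spin: [0,0,0,0]

```text
t: 12.45
eef_pos: [0.4873, 0.1732, 0.1779]
orientation: [0.0, 0.787, 0.617, 0.0]
force: [1.1, -1.0, -1.3]
width: 0.021
```

>>> arm_command:
  claw: [10,10,10,10]
  dp:
    - [0,-0.2,0]
    - [0,-0.4,0]
    - [0,-0.5,0]
    - [0,-0.5,0]
  spin: [0,0,0,0]

```text
t: 12.95
eef_pos: [0.4871, 0.1733, 0.178]
orientation: [0.0, 0.787, 0.617, 0.0]
force: [0.8, -0.7, -3.2]
width: 0.0213
```

```bash
python3 look.py w9
```

```text
12.95 [0.48714853 0.17332239 0.17798226] Fx_cab 0.9784568521785334 Fy_cab -0.4515684133345934 Fz -3.1803922066454917 tq [-0.11843493 -0.54751084  0.09253814] 0.021276938857965166
```

View pics/w9.png

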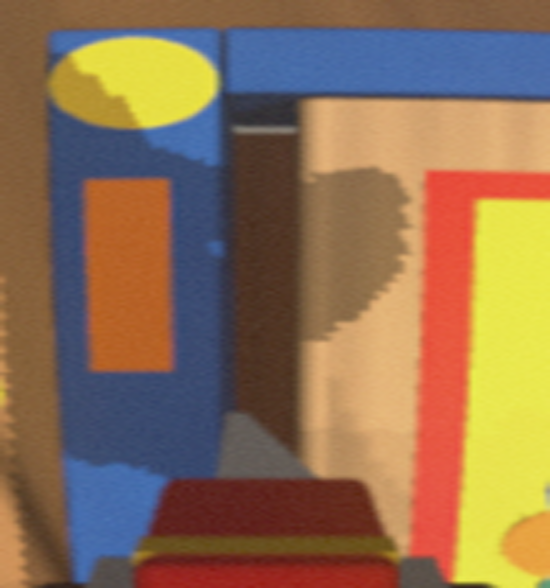

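Contact with the rail was felt where vision put it (flat face within about 0.3 mm). I back off a touch and descend.

>>> arm_command:
  claw: [10,10,10,10,10,10]
  dp:
    - [0,0.6,0]
    - [0,0.6,4]
    - [0,0.6,8]
    - [0,0.6,12]
    - [0,0.6,15]
    - [0,0.6,15]
  spin: [0,0,0,0,0,0]

```text
t: 13.75
eef_pos: [0.4874, 0.1731, 0.1626]
orientation: [0.0, 0.787, 0.617, -0.0]
force: [0.2, -1.3, -1.3]
width: 0.0214
```

```bash
python3 look.py w10
```

```text
13.75 [0.48743516 0.17314548 0.16261464] Fx_cab 0.5330313939617795 Fy_cab -1.1875204697398212 Fz -1.3412191204932462 tq [-0.05478391  0.02570153 -0.07891602] 0.021414816411146877
```

View pics/w10.png

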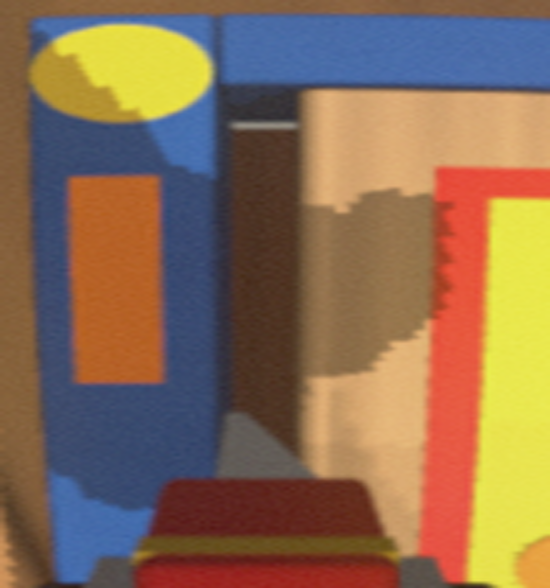

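>>> arm_command:
  claw: [10,10,10,10]
  dp:
    - [0,0,2]
    - [0,0,4]
    - [0,0,6]
    - [0,0,6]
  spin: [0,0,0,0]

```text
t: 14.3
eef_pos: [0.4874, 0.1731, 0.1566]
orientation: [0.0, 0.787, 0.617, -0.0]
force: [0.3, -0.2, -1.0]
width: 0.0211
```

>>> arm_command:
  claw: [10,10,10,10]
  dp:
    - [0,0,1]
    - [0,0,2]
    - [0,0,3]
    - [0,0,3]
  spin: [0,0,0,0]

```text
t: 14.8
eef_pos: [0.4874, 0.1731, 0.1535]
orientation: [0.0, 0.787, 0.617, -0.0]
force: [0.3, -0.1, -1.3]
width: 0.0212
```

```bash
python3 look.py -
```

```text
14.8 [0.48736085 0.17309918 0.15353182] Fx_cab 0.28757882612863644 Fy_cab -0.08197410691449841 Fz -1.331113853079787 tq [ 0.00911655  0.02010121 -0.02696812] 0.02119811232347049
```

>>> arm_command:
  claw: [10,10,10,10]
  dp:
    - [0,0,1]
    - [0,0,2]
    - [0,0,3]
    - [0,0,3]
  spin: [0,0,0,0]

```text
t: 15.3
eef_pos: [0.4873, 0.1731, 0.1504]
orientation: [0.0, 0.787, 0.617, -0.0]
force: [-0.4, -0.7, -0.6]
width: 0.0212
```

>>> arm_command:
  claw: [10,10,10,10]
  dp:
    - [0,0,1]
    - [0,0,2]
    - [0,0,2]
    - [0,0,2]
  spin: [0,0,0,0]

```text
t: 15.8
eef_pos: [0.4873, 0.1731, 0.1484]
orientation: [0.0, 0.787, 0.617, -0.0]
force: [0.2, -0.6, -1.6]
width: 0.0211
```

```bash
python3 look.py w11
```

```text
15.8 [0.48734524 0.17306559 0.14842488] Fx_cab 0.3089354868493074 Fy_cab -0.5922006134401042 Fz -1.5867444435139428 tq [-0.01552558 -0.01315624  0.01121494] 0.021086853644276825
```

View pics/w11.png

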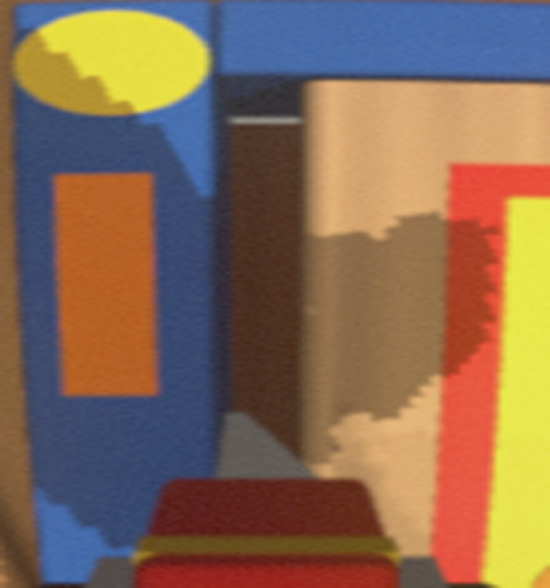

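>>> arm_command:
  claw: [10,10,10]
  dp:
    - [0,0,1]
    - [0,0,2]
    - [0,0,2]
  spin: [0,0,0]

```text
t: 16.23
eef_pos: [0.4873, 0.173, 0.1463]
orientation: [0.0, 0.787, 0.617, -0.0]
force: [0.3, 0.9, -1.2]
width: 0.0213
```

>>> arm_command:
  claw: [10,10,10]
  dp:
    - [0,0,1]
    - [0,0,2]
    - [0,0,2]
  spin: [0,0,0]

```text
t: 16.6
eef_pos: [0.4873, 0.173, 0.1442]
orientation: [0.0, 0.787, 0.617, -0.0]
force: [0.8, -0.5, -1.0]
width: 0.0213
```

```bash
python3 look.py -
```

```text
16.6 [0.48730694 0.17303597 0.14423952] Fx_cab 0.9435810232724222 Fy_cab -0.3163080088553845 Fz -0.9698751770987997 tq [ 0.0094981   0.00140918 -0.00406527] 0.02125133335030765
```

>>> arm_command:
  claw: [10,10,10]
  dp:
    - [0,0,1]
    - [0,0,2]
    - [0,0,2]
  spin: [0,0,0]

```text
t: 16.98
eef_pos: [0.4873, 0.173, 0.1422]
orientation: [0.0, 0.787, 0.617, -0.0]
force: [0.4, -1.0, -1.1]
width: 0.0214
```

>>> arm_command:
  claw: [10,10,10]
  dp:
    - [0,0,1]
    - [0,0,2]
    - [0,0,2]
  spin: [0,0,0]

```text
t: 17.35
eef_pos: [0.4873, 0.173, 0.1401]
orientation: [0.0, 0.787, 0.617, -0.0]
force: [0.5, 0.4, -1.4]
width: 0.0215
```

```bash
python3 look.py -
```

```text
17.35 [0.48729172 0.17301132 0.14008143] Fx_cab 0.4178206522467649 Fy_cab 0.5464847202438229 Fz -1.3648634059688542 tq [-0.01105551 -0.08611191  0.00676887] 0.021480410446854777
```

>>> arm_command:
  claw: [10,10,10]
  dp:
    - [0,0,1]
    - [0,0,1.5]
    - [0,0,1.5]
  spin: [0,0,0]

```text
t: 17.73
eef_pos: [0.4873, 0.1731, 0.1387]
orientation: [0.0, 0.787, 0.617, -0.0]
force: [-1.3, 0.6, 1.1]
width: 0.0214
```

>>> arm_command:
  claw: [10,10,10]
  dp:
    - [0,0,1]
    - [0,0,1.5]
    - [0,0,1.5]
  spin: [0,0,0]

```text
t: 18.1
eef_pos: [0.4873, 0.1732, 0.1374]
orientation: [0.0, 0.787, 0.617, -0.0]
force: [-1.7, 0.4, 3.5]
width: 0.0213
```

```bash
python3 look.py w12
```

```text
18.1 [0.48730273 0.17318022 0.13735388] Fx_cab -1.758119656227848 Fy_cab 0.02355913210790367 Fz 3.5221243667774185 tq [0.05957638 0.23802142 0.03104839] 0.021295433487355343
```

View pics/w12.png

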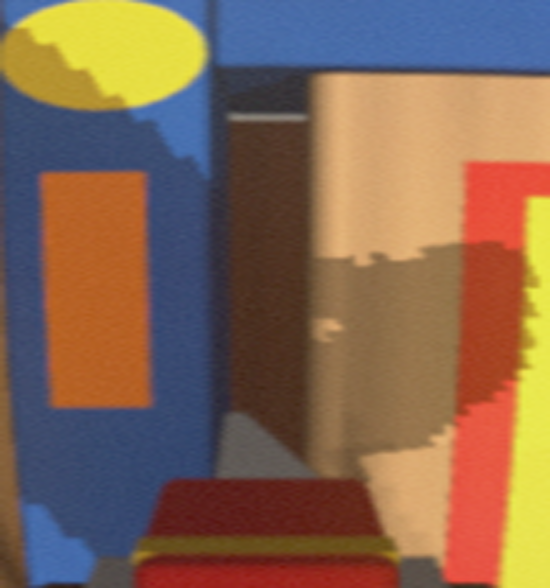

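>>> arm_command:
  claw: [10,10,10]
  dp:
    - [0,-0.3,0]
    - [0,-0.3,0.5]
    - [0,-0.3,0.5]
  spin: [0,0,0]

```text
t: 18.52
eef_pos: [0.4873, 0.1732, 0.137]
orientation: [0.0, 0.787, 0.617, 0.0]
force: [-0.8, 0.9, 3.4]
width: 0.0217
```

```bash
python3 look.py -
```

```text
18.525 [0.48726639 0.17323726 0.13700034] Fx_cab -1.0215207354669142 Fy_cab 0.685196498486675 Fz 3.42756706373945 tq [-0.04368757  0.02660095 -0.0074354 ] 0.021655186062086083
```

>>> arm_command:
  claw: [10,10,10]
  dp:
    - [0,0,0.7]
    - [0,0,1.5]
    - [0,0,1.5]
  spin: [0,0,0]

```text
t: 18.9
eef_pos: [0.4873, 0.1733, 0.1356]
orientation: [0.0, 0.787, 0.617, 0.0]
force: [-1.9, 0.2, 4.5]
width: 0.0208
```

```bash
python3 look.py -
```

```text
18.9 [0.48726141 0.17331396 0.1356035 ] Fx_cab -1.923118416063134 Fy_cab -0.2956327659840111 Fz 4.451182645025247 tq [0.05848322 0.21727483 0.01368453] 0.02083587276755889
```

>>> arm_command:
  claw: [10,10,10]
  dp:
    - [0,-0.3,0.5]
    - [0,-0.3,1.2]
    - [0,-0.3,1.2]
  spin: [0,0,0]

```text
t: 19.27
eef_pos: [0.4872, 0.1734, 0.1347]
orientation: [0.0, 0.787, 0.617, 0.0]
force: [-2.3, 0.4, 5.7]
width: 0.0216
```

```bash
python3 look.py -
```

```text
19.275 [0.48715696 0.17342684 0.13473722] Fx_cab -2.34788675866415 Fy_cab -0.20762631284724253 Fz 5.674625293916425 tq [-0.0373764   0.21298891  0.00877873] 0.021599679616808653
```

>>> arm_command:
  claw: [10,10,10,10]
  dp:
    - [0,-0.2,0.6]
    - [0,-0.2,1.3]
    - [0,-0.2,1.3]
    - [0,-0.2,1.3]
  spin: [0,0,0,0]

```text
t: 19.77
eef_pos: [0.4872, 0.1736, 0.1339]
orientation: [0.001, 0.787, 0.617, 0.001]
force: [-3.0, -0.2, 6.5]
width: 0.0213
```

```bash
python3 look.py w13
python3 - <<'E'
from cell import *
import cv2
d=optics.get_image("scene");cv2.imwrite("pics/s13.png",cv2.resize(d["image"][130:290,210:370],(600,600),interpolation=cv2.INTER_CUBIC))
E
python3 look.py -
```

```text
19.775 [0.48716251 0.17356793 0.13393471] Fx_cab -2.8484842964999086 Fy_cab -0.8624664880393056 Fz 6.535163522620281 tq [-0.01216555  0.30191581  0.00942859] 0.021323432247480432
19.875 [0.48716315 0.17356409 0.13395724] Fx_cab -2.7269059025219917 Fy_cab 0.22159341683503386 Fz 7.499011253201984 tq [-0.05304008  0.27323641  0.01480139] 0.02141119910430571
```

View pics/w13.png

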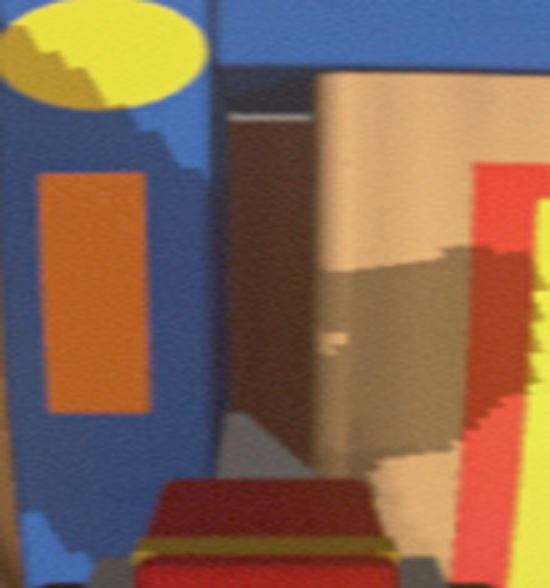

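View pics/s13.png

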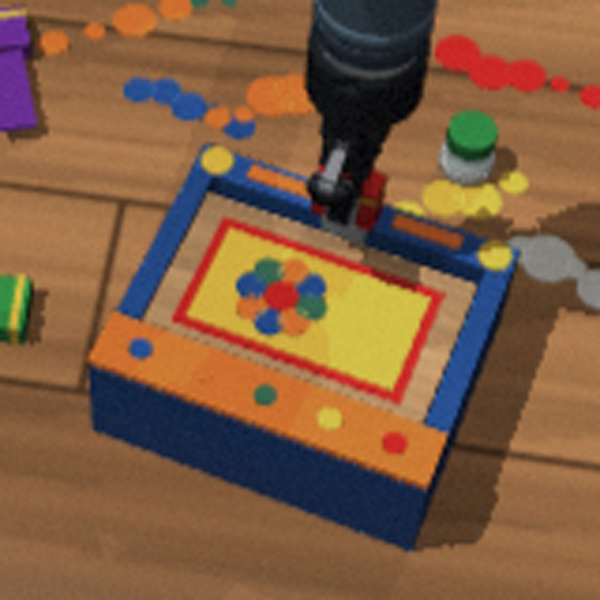

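Push is about 8 N. I relieve the side load before releasing.

>>> arm_command:
  claw: [10,10,10]
  dp:
    - [0,-0.3,0.3]
    - [0,-0.5,0.3]
    - [0,-0.5,0.3]
  spin: [0,0,0]
  grip_force: 20

```text
t: 20.25
eef_pos: [0.487, 0.1736, 0.1339]
orientation: [0.001, 0.787, 0.617, 0.001]
force: [-1.7, -0.4, 5.8]
width: 0.0214
```

```bash
python3 look.py -
```

```text
20.25 [0.48704822 0.17357519 0.13394645] Fx_cab -1.5571171323775144 Fy_cab -0.812963049418969 Fz 5.838367666960469 tq [-0.0755262   0.10861901  0.04046769] 0.02139131262930962
```

>>> arm_command:
  claw: [10,10,10,10]
  dp:
    - [0,-0.3,0.6]
    - [0,-0.4,1.2]
    - [0,-0.4,1.2]
    - [0,-0.4,1.2]
  spin: [0,0,0,0]

```text
t: 20.75
eef_pos: [0.4871, 0.1737, 0.1334]
orientation: [0.001, 0.787, 0.617, 0.001]
force: [-1.3, -1.5, 8.1]
width: 0.0214
```

```bash
python3 look.py -
```

```text
20.75 [0.48706695 0.17365431 0.13339334] Fx_cab -0.9047924497501906 Fy_cab -1.7555435174027874 Fz 8.069780633552172 tq [-0.13582661  0.36959064  0.03550342] 0.021374261417219126
```

>>> arm_command:
  claw: [22,24,26,30,36,44,52,60,60]
  dp:
    - [0,0,0]
    - [0,0,0]
    - [0,0,0]
    - [0,0,0]
    - [0,0,0]
    - [0,0,0]
    - [0,0,0]
    - [0,0,0]
    - [0,0,0]
  spin: [0,0,0,0,0,0,0,0,0]

```text
t: 21.88
eef_pos: [0.4871, 0.1737, 0.1334]
orientation: [0.001, 0.787, 0.617, 0.001]
force: [-0.0, -0.9, 1.0]
width: 0.0599
```

```bash
python3 look.py w14
python3 - <<'E'
from cell import *
import cv2
d=optics.get_image("wrist");cv2.imwrite("pics/w14f.png",d["image"])
E
```

```text
21.875 [0.48707536 0.17368532 0.1334262 ] Fx_cab 0.21174694025731808 Fy_cab -0.9059247406696807 Fz 0.9541088438720219 tq [-0.00408116  0.05433283 -0.01221975] 0.05990595903900345
```

View pics/w14f.png

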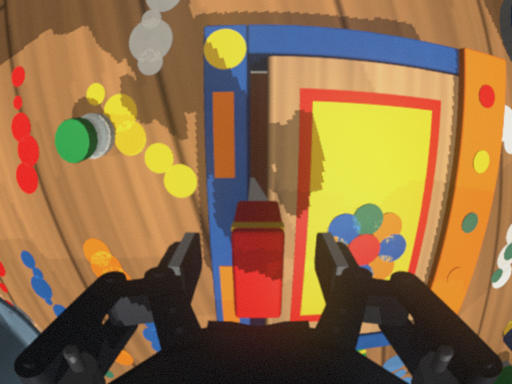

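View pics/w14.png

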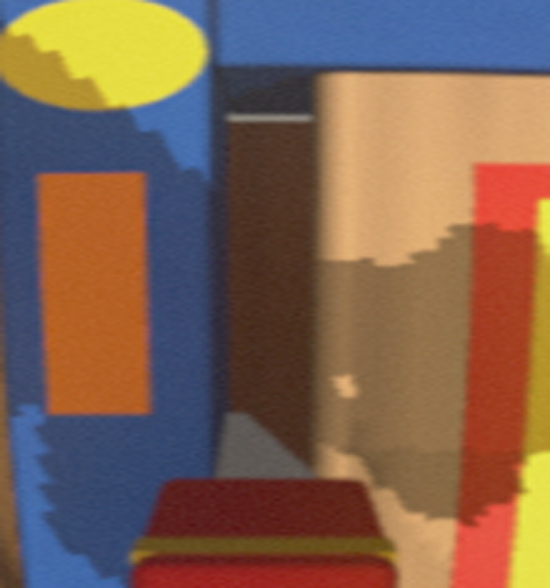

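The feeler stands at (257,260), free between the open pads, and the gap still holds its width. I retreat straight up.

>>> arm_command:
  claw: [60,60,60,60,60,60,60,60,60]
  dp:
    - [0,0,-5]
    - [0,0,-15]
    - [0,0,-35]
    - [0,0,-60]
    - [0,0,-85]
    - [0,0,-110]
    - [0,0,-125]
    - [0,0,-130]
    - [0,0,-130]
  spin: [0,0,0,0,0,0,0,0,0]

```text
t: 23.1
eef_pos: [0.4865, 0.1737, 0.2632]
orientation: [0.001, 0.787, 0.617, 0.001]
force: [0.3, -0.6, 0.5]
width: 0.0599
```

Run:
```python
from w import *
from cell import *
d=optics.get_image("wrist");e=optics.get_image("scene")
cv2.imwrite("pics/f.png",np.hstack([cv2.resize(d["image"],(400,300)),cv2.resize(e["image"][130:280,210:410],(400,300),interpolation=cv2.INTER_CUBIC)]))
cv2.imwrite("pics/f2.png",cv2.resize(d["image"][80:280,180:340],(480,600),interpolation=cv2.INTER_CUBIC))
print(state()["t"],state()["force"])
import h; h.proj=projf
im=d["image"];hsv=cv2.cvtColor(im,cv2.COLOR_BGR2HSV)
```

```text
23.2 [0.59257986 0.07666938 0.33434346]
```

View pics/f.png

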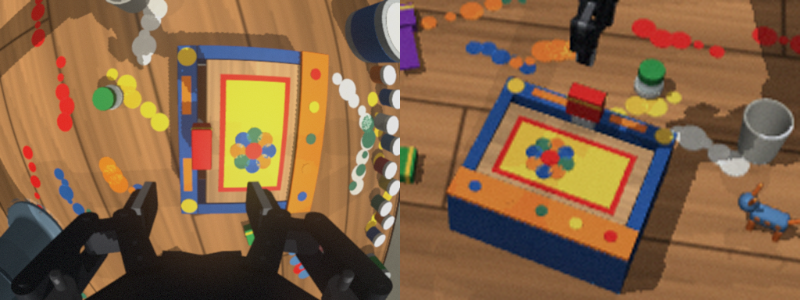

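View pics/f2.png

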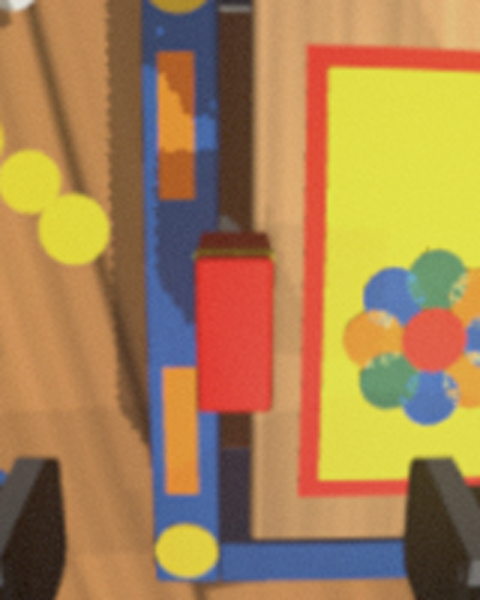

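It stands upright and midway along the rail, between the two orange bars, and the jar, cup and carving are where they were. I hand in.

```bash
python3 -c "
from cell import *
print(r.hand_in())"
```

```text
the job is handed in; nothing more can be done
None
```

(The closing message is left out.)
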